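# Tea infusers off the hooks, portion wheel set to match

### The job

Lift every tea infuser that hangs on the drying stand up and off its hook and stand them all upright on the wooden serving board. Then roll the tea maker's portion wheel up until the number of dots between the red pointers equals the number of infusers on the board. Leave the mug and the tumbler where they are.

Things in the scene. Friction and masses are not known exactly. Their poses are not given: they have to be found in the camera images.
- hook_stand: fixed drying stand: wooden foot 78 x 360 x 12 mm (long along its y), steel rail along y at x=+33, z=100 mm, and five hooks of 6 mm steel rod at y = -140, -70, 0, 70, 140 mm that point to its -x (to the robot). Nothing of it is higher than 137 mm. Origin: centre of the foot's underside, on the worktop
- hook_valley (a point): valley of the middle hook, on the rod's centre line (stand frame x=+5, y=0, z=122.5 mm; the other hooks are alike at their y). A hoop's crown bar rests here. From the rail the rod rises to 4.5 mm above the valley 17 mm behind it, dips to the valley (flat for 12 mm), and turns up to its tip 18 mm in front of the valley and 11.5 mm above it (centre line)
- serving_board: loose pale wooden serving board, 140 x 250 x 12 mm (long along its y), about 0.7 kg, lying on the worktop; origin: centre of its underside, z up
- tea_maker: fixed tea maker: white base 110 x 170 mm, 85 mm high, and on it a steel tank of radius 50 mm (both centred 120 mm behind the origin), lid knob 180 mm high. Its front, -x (to the robot), carries the portion wheel. Origin: on the worktop, straight below the middle of the wheel's axle
- wheel_axis (a point): centre of the portion wheel on its axle, 110 mm above the worktop; axes as the tea maker's: axle along y, front = -x. White hub, radius 40, 48 mm wide, with eight orange ridges every 45 degrees, 6 mm thick, 46 mm wide, out to radius 57 mm. Round white cheeks (radius 36 mm) stand 28 to 40 mm either side of the middle
- wheel_ridge (a point): fixed point where, at every click stop, the tip of the front ridge to be pushed stands: 30 degrees above level, 49 mm in front of the axle, 28 mm above it. The next ridge up is then at 75 degrees, the next one down at 15 degrees below level. Push down here by 25 to 35 mm, with the back of the finger about 42 mm in front of the axle, draw it out forwards (-x), rise, repeat
- wheel_window (a point): fixed point on the wheel's surface between the two red pointers on the cheeks, facing up and forwards: the number set is the number of black dots (0 to 7, laid out as on dice; none = 0) on the flat seen here
- wheel (a joint): turn of the portion wheel, rad: number set = value / 0.7854 (0 to 7). Grows, one number per 45 degrees, as front ridges are pushed DOWN (the top comes towards the robot). Sprung click stops at whole numbers; some 3 to 10 N at a ridge to pass one; pushed past half a step it clicks on by itself once the finger is out of the way. It can be rolled back. Starts at 0 or 1
- mug: white mug, 87 x 121 x 96 mm, standing at the left, a bystander; origin: underside
- tumbler: steel tumbler, 77 mm wide, 103 mm high, standing at the right, a bystander; origin: underside
- infuser1: tea infuser (3 to 5 alike are there, the rest absent): closed steel canister 50 mm wide, 49 mm high; wire hoop above it in its x=0 plane, 44 mm wide, 5 mm wire, underside of its crown at z=95.5 mm; upright blue knob 18 mm wide from z=100 to 140 mm to grip it by. About 90 g. Origin: centre of underside. Starts hanging by the crown on a hook, underside 30 mm above the worktop
- infuser2: tea infuser (3 to 5 alike are there, the rest absent): closed steel canister 50 mm wide, 49 mm high; wire hoop above it in its x=0 plane, 44 mm wide, 5 mm wire, underside of its crown at z=95.5 mm; upright blue knob 18 mm wide from z=100 to 140 mm to grip it by. About 90 g. Origin: centre of underside. Starts hanging by the crown on a hook, underside 30 mm above the worktop
- infuser3: tea infuser (3 to 5 alike are there, the rest absent): closed steel canister 50 mm wide, 49 mm high; wire hoop above it in its x=0 plane, 44 mm wide, 5 mm wire, underside of its crown at z=95.5 mm; upright blue knob 18 mm wide from z=100 to 140 mm to grip it by. About 90 g. Origin: centre of underside. Starts hanging by the crown on a hook, underside 30 mm above the worktop
- infuser4: tea infuser (3 to 5 alike are there, the rest absent): closed steel canister 50 mm wide, 49 mm high; wire hoop above it in its x=0 plane, 44 mm wide, 5 mm wire, underside of its crown at z=95.5 mm; upright blue knob 18 mm wide from z=100 to 140 mm to grip it by. About 90 g. Origin: centre of underside. Starts hanging by the crown on a hook, underside 30 mm above the worktop
- infuser5: tea infuser (3 to 5 alike are there, the rest absent): closed steel canister 50 mm wide, 49 mm high; wire hoop above it in its x=0 plane, 44 mm wide, 5 mm wire, underside of its crown at z=95.5 mm; upright blue knob 18 mm wide from z=100 to 140 mm to grip it by. About 90 g. Origin: centre of underside. Starts hanging by the crown on a hook, underside 30 mm above the worktop

How it is judged:
By the outcome, as a careful person would: the job done as asked, in the order asked, and still so for the second after the job is handed in, with the robot touching nothing.
Of infuser3, infuser4, infuser5 only 1 to 3 are there at a start; the rules pass over those that are not, and their reading is None.
At some moment in a run one of serving_board may be knocked a few centimetres aside while the robot is not near it.
It also fails if it takes over 210 s, if anything falls off the work surface, if the arm or the gripper's body presses on something with over 40 N, if the wrist force passes 120 N, or if a joint passes its speed limit or range.

### The arm

A 6-joint arm with a two-finger parallel gripper is mounted at the origin on a cart in front of the work surface, level with it; the furniture and walls round the work are solid. World frame = base frame: x ahead of the robot, y to its left, z up, the work surface at z = 0. Lengths are in m, angles in rad, forces in N, time in s.
With the tool pointing down it reaches from about 0.35 to 0.85 m from the base axis. Payload 8.1 kg.
Tool frame: the origin (TCP) lies midway between the tips of the shut fingers; the grasp point (between the pads) lies robot.grip_depth behind it (robot.grip_depth is the distance from the TCP to the grasp point, in m); z points along the fingers, y is the line along which they close (so a half turn about z gives the same grasp; the last joint's range is limited). The gripper opens to 93 mm and grips with 3 to 60 N. Pads are 15 mm wide; open, the fingers measure 128 mm over their backs; the gripper's body (75 mm by 188 mm) begins 65 mm behind the grasp point.
Start: joints at [-1.369, 0.13, 1.488, -0, 1.523, -0.085], TCP at [0.17, -0.575, 0.219] pointing down, gripper open.
Joint ranges: [-2.96, 2.96], [-0.89, 2.26], [0.02, 2.5], [-1.34, 4.48], [0, 2.73], [-2.66, 2.66]. Speed limits (rad/s): [2.39, 2.39, 2.79, 3.14, 3.14, 3.14].

### API

Orientations are given as a rotation vector (axis times angle).
In Python, from plant import robot gives the robot as it stands.
- The arm moves only by the tool carry_out, never from a script. Its argument "rows" is a list of rows, each a list of 6 numbers: the shift along the tool's x, y, z in m, then the turn, a rotation vector about the tool's x, y, z in degrees. A call has 1 to 12 rows; each row is the pose to reach, as a shift and turn from the pose commanded when the call began, along the tool's axes at that moment; what a row does not reach only later rows make up. A row lasts 1/8 s, in which the tool goes at most 62.5 mm and 10.7 degrees, less where a joint would pass 70% of its speed; a pose out of reach is approached as far as the arm can. A call with a gripper value outside its range is refused whole. "jaw" is the closure in counts, from 0 (fully open) to 255 (shut), set as the call begins (left out, the last holds). The fingers move at their own pace and stop on an object; "force" is the grip in N (left out, the last holds). Time passes only in rows, so rows that repeat a pose let the fingers close. It gives the time, the measured TCP pose, the force, the opening and the grip force at its end, in the units of the state.
- robot.read_state(): the state, without advancing time (a new reading comes with each control period).
- robot.read_camera(name): name is "scene" or "top" or "wrist"; returns the picture (420x560x3 uint8, red, green, blue); there is no depth.
- robot.camera_model(name): a dict with "fx", "fy", "cx", "cy" (pixels), "dist" ([k1, k2, p1, p2, k3] as OpenCV has them; the pictures are not rectified), "R" (3x3) and "t" (3): a world point X has camera coordinates R X + t; the wrist camera has in their place "mount" (4x4, takes a point from camera to tool coordinates, whose origin is the TCP and whose axes are the flange's). Camera axes: x right, y down, z forward; pixel columns grow to the right and rows downward; lengths in m; the calibration is good to about 2 mm. A picture is of the moment at which its call begins: read the wrist's pose just before it. camera_model takes no time and is no camera call.
- robot.close_job(): hands the job in; it is judged then, once.
Trained networks look in the newest picture that a camera, given by its name, has taken for a name from the list of things; names that differ only in an ending like _2 or _b are one class to them, and where a whole thing is asked for, a point or a joint stands for the part that bears it (a point fixed in the world has none). Each returns a list of dicts, best first, with "conf" (0 to 1); they miss things now and then, are a little off and sometimes report something else, mostly with a low value. They report only what shows in the picture. A call takes as long as a camera call.
- robot.outline_of(camera, target): "pixels" (420x560 bool, what is visible of it) and "pixel" ([column, row] in pixels, amid what is visible of it).
The state is a dict: "t": time; "q": joint angles; "dq": joint speeds; "joint_torque": joint torques, N m; "tool_pos": TCP position; "orientation": TCP orientation; "force": force on the tool from outside, world axes, zero at the start; "wrist_torque": the same for the moment, N m; "opening": finger opening in m; "gripper_force": force on a finger pad.
Only numpy, scipy, OpenCV 4.12 (cv2) and the standard library are available. Lean on these libraries where they do the work, as an engineer would, in place of code of your own. Each camera call takes 0.05 s, during which the arm holds its last target. There are 200 camera calls.

## Working session

There is one attempt and no reset: what is moved stays moved. The work goes in short steps, Python scripts to look and compute and a tool call to move; the robot and the scene stay as the last step left them, time stands still between calls to the robot, and variables do not carry over. Pictures are saved under pics/ and viewed, at most 14 in all, crops included, and the job is handed in when it is done.

Besides the shell and the picture viewer there is one more tool, called after "Request:" as name([rows], argument=value, ...), one row to a line, values as JSON. carry_out: Moves the arm, as the interface text tells. Its arguments: {"type":"object","properties":{"rows":{"type":"array"},"jaw":{"type":"number"},"force":{"type":"number"}},"required":["rows"]}

```bash
mkdir -p pics; ls; cat > h.py <<'E'
import numpy as np, cv2
from plant import robot
from scipy.spatial.transform import Rotation as Ro
def ray(cam,px,st=None):
    m=robot.camera_model(cam)
    K=np.array([[m['fx'],0,m['cx']],[0,m['fy'],m['cy']],[0,0,1]])
    u=cv2.undistortPoints(np.array([[px]],float),K,np.array(m['dist'])).ravel()
    d=np.array([u[0],u[1],1.])
    if 'R' in m:
        R=np.array(m['R']);return -R.T@np.array(m['t']),R.T@d
    M=np.array(m['mount']);Rt=Ro.from_rotvec(st['orientation']).as_matrix()
    return Rt@M[:3,3]+np.array(st['tool_pos']),Rt@M[:3,:3]@d
def at_z(cam,px,z,st=None):
    o,d=ray(cam,px,st);return o+d*(z-o[2])/d[2]
def at_x(cam,px,x,st=None):
    o,d=ray(cam,px,st);return o+d*(x-o[0])/d[0]
def proj(cam,X,st=None):
    m=robot.camera_model(cam)
    K=np.array([[m['fx'],0,m['cx']],[0,m['fy'],m['cy']],[0,0,1]])
    if 'R' in m: R=np.array(m['R']);t=np.array(m['t'])
    else:
        M=np.array(m['mount']);Rt=Ro.from_rotvec(st['orientation']).as_matrix()
        Rc=Rt@M[:3,:3];o=Rt@M[:3,3]+np.array(st['tool_pos']);R=Rc.T;t=-R@o
    return cv2.projectPoints(np.array(X,float).reshape(-1,1,3),cv2.Rodrigues(R)[0],t,K,np.array(m['dist']))[0].reshape(-1,2)
def save(im,n): cv2.imwrite('pics/'+n,im[:,:,::-1])
E
python3 - <<'E'
from h import *
s=robot.read_state();print({k:np.round(v,3) for k,v in s.items()},robot.grip_depth)
for c in('scene','top'):
    im=robot.read_camera(c);save(im,c+'0.png')
    m=robot.camera_model(c);print(c,np.round(-np.array(m['R']).T@m['t'],3))
    for n in('hook_stand','serving_board','tea_maker','mug','tumbler','infuser1','wheel'):
        for o in robot.outline_of(c,n): 
            p=o['pixels'];ys,xs=np.where(p);print(c,n,round(o['conf'],2),np.round(o['pixel']),xs.min(),xs.max(),ys.min(),ys.max(),np.round(cv2.minAreaRect(np.c_[xs,ys].astype(np.float32))[0]) )
E
```

```text
pics
{'t': np.float64(0.0), 'q': array([-1.369,  0.131,  1.489,  0.   ,  1.523, -0.085]), 'dq': array([ 0.002,  0.001, -0.   , -0.001, -0.002, -0.002]), 'joint_torque': array([ 1.0000e-03, -5.5985e+01, -4.9176e+01,  7.7000e-02,  3.6000e-02,
       -0.0000e+00]), 'tool_pos': array([ 0.17 , -0.575,  0.218]), 'orientation': array([-3.108, -0.449,  0.   ]), 'force': array([0.54 , 0.615, 0.16 ]), 'wrist_torque': array([-0.004,  0.002, -0.008]), 'gripper_force': np.float64(0.0), 'opening': np.float64(0.093)} 0.0188
scene [ 0.967 -0.697  1.527]
scene hook_stand 0.58 [295. 157.] 258 330 106 199 [297. 150.]
scene serving_board 0.86 [223. 267.] 187 263 227 313 [225. 269.]
scene serving_board 0.3 [291. 161.] 258 331 106 198 [298. 151.]
scene tea_maker 0.81 [286. 333.] 242 332 288 382 [281. 330.]
scene tea_maker 0.39 [272. 177.] 266 281 156 188 [273. 172.]
scene mug 0.89 [368. 114.] 355 386 94 128 [366. 110.]
scene mug 0.29 [266. 311.] 247 285 289 328 [267. 308.]
scene tumbler 0.89 [208. 368.] 194 224 354 386 [209. 370.]
scene infuser1 0.86 [274. 177.] 266 282 156 188 [272. 172.]
scene infuser1 
[... 243 characters left out ...]
33]
top hook_stand 0.9 [226. 242.] 163 274 227 254 [218. 240.]
top serving_board 0.96 [359. 229.] 319 398 206 254 [358. 230.]
top serving_board 0.22 [260. 238.] 254 269 231 246 [262. 238.]
top tea_maker 0.77 [380. 150.] 356 410 113 188 [382. 149.]
top mug 0.9 [142. 202.] 126 156 188 213 [141. 201.]
top tumbler 0.64 [384. 148.] 357 410 114 188 [382. 150.]
top tumbler 0.55 [440. 180.] 429 458 166 191 [444. 178.]
top infuser1 0.71 [258. 239.] 254 269 232 247 [262. 240.]
top infuser1 0.61 [174. 241.] 165 184 231 247 [175. 239.]
top infuser1 0.52 [196. 237.] 187 205 231 247 [196. 239.]
top infuser1 0.49 [218. 237.] 209 226 231 246 [218. 239.]
top wheel 0.59 [383. 166.] 373 394 148 184 [384. 166.]
```

```bash
python3 - <<'E'
import cv2,numpy as np
a=cv2.imread('pics/scene0.png')[80:400,170:400];b=cv2.imread('pics/top0.png')[100:270,110:470]
cv2.imwrite('pics/c1.png',cv2.resize(a,None,fx=1.87,fy=1.87,interpolation=3))
cv2.imwrite('pics/c2.png',cv2.resize(b,None,fx=2.2,fy=2.2,interpolation=3))
E
python3 - <<'E'
from h import *
robot.read_camera('top')
c=None
for n,z in(('serving_board',.012),('mug',.05),('tumbler',.1),('hook_stand',.01)):
    o=robot.outline_of('top',n)
    if n=='tumbler': o=[q for q in o if q['pixel'][0]>415]
    p=o[0]['pixels'];ys,xs=np.where(p)
    w=np.array([at_z('top',[x,y],z)[:2] for x,y in zip(xs[::3],ys[::3])]).astype(np.float32)
    print(n,cv2.minAreaRect(w))
for o in robot.outline_of('top','infuser1'):
    ys,xs=np.where(o['pixels']);print('inf',[np.round(at_z('top',[ (xs.min()+xs.max())/2,(ys.min()+ys.max())/2],z),3) for z in(.08,.17)])
for o in robot.outline_of('top','wheel'):
    ys,xs=np.where(o['pixels']);print('wh',np.round(at_z('top',[ (xs.min()+xs.max())/2,(ys.min()+ys.max())/2],.13),3),np.round(at_z('top',[ (xs.min()+xs.max())/2,ys.max()],.13),3))
E
```

```text
serving_board ((0.45332491397857666, -0.24780195951461792), (0.13663551211357117, 0.25226083397865295), 7.019458293914795)
mug ((0.5550314784049988, 0.4810052514076233), (0.10812536627054214, 0.08471668511629105), 85.90374755859375)
tumbler ((0.6017587780952454, -0.5169525742530823), (0.07446019351482391, 0.09809359908103943), 38.103004455566406)
hook_stand ((0.42432957887649536, 0.21919724345207214), (0.08861803263425827, 0.37405240535736084), 0.5411867499351501)
inf [array([0.423, 0.284, 0.08 ]), array([0.414, 0.268, 0.17 ])]
inf [array([0.422, 0.352, 0.08 ]), array([0.413, 0.332, 0.17 ])]
inf [array([ 0.61 , -0.524,  0.08 ]), array([ 0.59 , -0.494,  0.17 ])]
inf [array([0.421, 0.074, 0.08 ]), array([0.412, 0.069, 0.17 ])]
inf [array([0.422, 0.215, 0.08 ]), array([0.414, 0.202, 0.17 ])]
wh [ 0.643 -0.318  0.13 ] [ 0.585 -0.315  0.13 ]
```

View pics/c1.png

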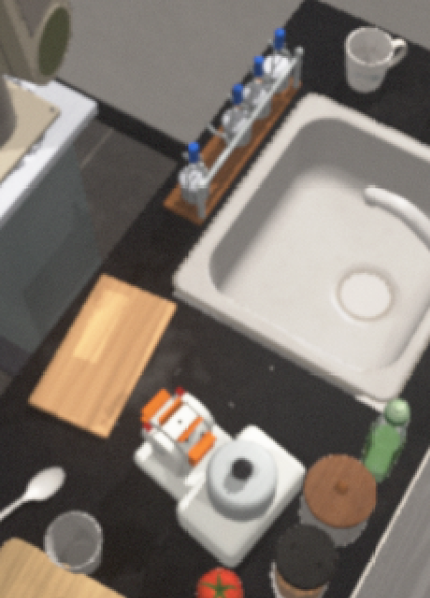

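View pics/c2.png

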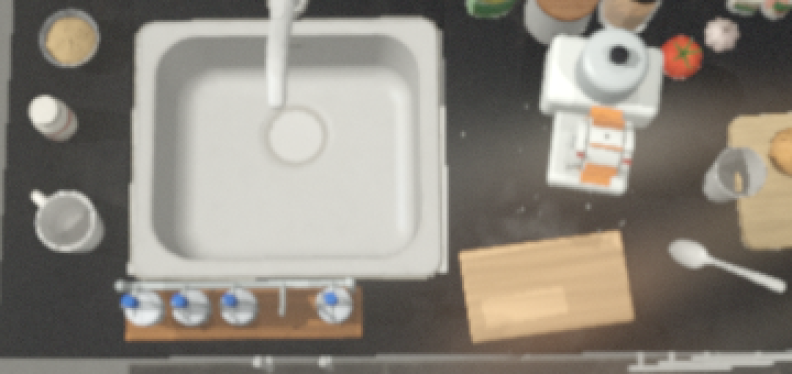

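The scene shows 4 infusers, with the second hook from the right (at about 285,300 in the top crop) empty. The board is pale and slightly yawed, the tea maker is in front of the board, and the mug and tumbler stand at the sides. Next I triangulate the blue knobs.

```bash
cat >> h.py <<'E'
def blue(im):
    h=cv2.cvtColor(im,cv2.COLOR_RGB2HSV)
    m=cv2.inRange(h,(100,110,60),(125,255,255))
    n,l,s,c=cv2.connectedComponentsWithStats(m)
    return [(c[i],s[i]) for i in range(1,n) if s[i][4]>8]
def tri(rs):
    A=0;b=0
    for o,d in rs:
        d=d/np.linalg.norm(d);P=np.eye(3)-np.outer(d,d);A=A+P;b=b+P@o
    X=np.linalg.solve(A,b);return X,[np.linalg.norm((np.eye(3)-np.outer(d,d)/(d@d))@(X-o)) for o,d in rs]
def board():
    robot.read_camera('top');o=robot.outline_of('top','serving_board')[0]
    ys,xs=np.where(o['pixels']);w=np.array([at_z('top',[x,y],.012)[:2] for x,y in zip(xs,ys)]).astype(np.float32)
    return o['conf'],cv2.minAreaRect(w)
E
python3 - <<'E'
from h import *
B={}
for c in('top','scene'):
    B[c]=[(p,s) for p,s in blue(cv2.imread(f'pics/{c}0.png')[:,:,::-1])]
    for p,s in B[c]: print(c,np.round(p,1),s,np.round(at_z(c,p,.155),3))
T=sorted([p for p,s in B['top'] if 220<p[1]<260],key=lambda p:p[0]); S=sorted([p for p,s in B['scene'] if p[1]<190 and 260<p[0]<340],key=lambda p:-p[0])
for a,b in zip(T,S): X,e=tri([ray('top',a),ray('scene',b)]);print(np.round(X,3),np.round(e,4))
# ridge orange
for c in('top','scene'):
    im=cv2.imread(f'pics/{c}0.png')[:,:,::-1];h=cv2.cvtColor(im,cv2.COLOR_RGB2HSV);m=cv2.inRange(h,(5,150,150),(20,255,255))
    n,l,s,ce=cv2.connectedComponentsWithStats(m)
    for i in range(1,n):
        if s[i][4]>15:print(c,'orange',np.round(ce[i],1),s[i],np.round(at_z(c,ce[i],.14),3), np.round(at_z(c,ce[i],.165),3))
s=robot.read_state();R=Ro.from_rotvec(s['orientation'])
print((R.inv()*Ro.from_rotvec([np.pi,0,0])).as_rotvec(degrees=True), R.inv().apply([.36-.17,.213+.575,.33-.218]))
E
```

```text
top [167.9 236.2] [165 234   7   5  27] [0.424 0.357 0.155]
top [191.  236.2] [189 234   5   5  20] [0.423 0.286 0.155]
top [214.1 236.1] [212 234   5   5  15] [0.423 0.215 0.155]
top [259.9 235.4] [258 234   5   4  17] [0.423 0.075 0.155]
scene [319.2  99.7] [317  95   6  11  53] [0.423 0.35  0.155]
scene [307.8 114.4] [306 110   5  10  41] [0.423 0.279 0.155]
scene [296.7 129.4] [295 125   5  10  42] [0.424 0.209 0.155]
scene [273.1 160.6] [270 156   7  11  58] [0.424 0.071 0.155]
[0.422 0.357 0.149] [0.0024 0.0024]
[0.422 0.286 0.149] [0.0025 0.0025]
[0.422 0.215 0.149] [0.0014 0.0014]
[0.423 0.074 0.15 ] [0.0012 0.0012]
top orange [419.3 125.7] [412 117  17  17 186] [ 0.773 -0.437  0.14 ] [ 0.764 -0.43   0.165]
scene orange [252.1 296.2] [246 288  15  19 121] [ 0.607 -0.32   0.14 ] [ 0.614 -0.326  0.165]
scene orange [260.9 299.4] [256 293  11  13  42] [ 0.632 -0.315  0.14 ] [ 0.638 -0.322  0.165]
scene orange [270.9 309.6] [266 304  11  12  36] [ 0.67  -0.324  0.14 ] [ 0.675 -0.331  0.165]
scene orange [277.3 319. ] [271 311  14  17 105] [ 0.698 -0.337  0.14 ] [ 0.703 -0.343  0.165]
scene orange [289.5 393.4] [278 384  21  20  83] [ 0.824 -0.479  0.14 ] [ 0.826 -0.483  0.165]
scene orange [280.7 397. ] [277 393   8  11  45] [ 0.81  -0.497  0.14 ] [ 0.813 -0.501  0.165]
scene orange [287.1 403. ] [285 399   7   8  34] [ 0.83  -0.501  0.14 ] [ 0.833 -0.504  0.165]
scene orange [204.7 410.6] [193 401  22  19 236] [ 0.67 -0.62  0.14] [ 0.676 -0.621  0.165]
[-2.42902081e-03 -1.05463380e-03  1.64362094e+01] [ 0.40520118 -0.70204299 -0.11196268]
```

Request:
carry_out([
  [0.05,-0.03,-0.06,0,0,8],
  [0.325,-0.217,-0.06,0,0,16.44],
  [0.325,-0.217,-0.06,0,0,16.44],
  [0.325,-0.217,-0.06,0,0,16.44],
  [0.325,-0.217,-0.06,0,0,16.44],
  [0.325,-0.217,-0.06,0,0,16.44],
  [0.423,-0.551,-0.06,0,0,16.44],
  [0.423,-0.551,-0.06,0,0,16.44],
  [0.423,-0.551,-0.06,0,0,16.44],
  [0.423,-0.551,-0.06,0,0,16.44],
  [0.423,-0.551,-0.06,0,0,16.44],
  [0.423,-0.551,-0.06,0,0,16.44],
], jaw=145, force=20)

```text
t: 2.65
tool_pos: [0.4194, 0.0738, 0.279]
orientation: [-3.142, 0.0, -0.002]
force: [0.9, 0.3, 0.3]
opening: 0.0403
gripper_force: 0.0
```

```bash
python3 - <<'E'
from h import *
s=robot.read_state();im=robot.read_camera('wrist');save(im,'w1.png')
print(s['tool_pos'],s['orientation'])
for p,st in blue(im): print(p,st,np.round(at_z('wrist',p,.15,s),4),np.round(at_z('wrist',p,.165,s),4))
for n in ((.423,.213,.15),(.423,.073,.17)): print(proj('wrist',n,s))
E
```

```text
[0.41935867 0.07384487 0.27902498] [-3.14158118e+00  4.79217127e-04 -2.10957579e-03]
[279.58043478 194.78478261] [270 181  21  28 460] [0.4225 0.0739 0.15  ] [0.4263 0.0739 0.165 ]
[ 41.94052045 195.75092937] [ 20 182  45  28 807] [0.4215 0.2849 0.15  ] [0.4253 0.2741 0.165 ]
[120.05740181 195.26586103] [103 182  36  28 662] [0.422 0.215 0.15 ] [0.4258 0.2078 0.165 ]
[[122.13059594 194.12215179]]
[[280.68678095 200.14974153]]
```

View pics/w1.png

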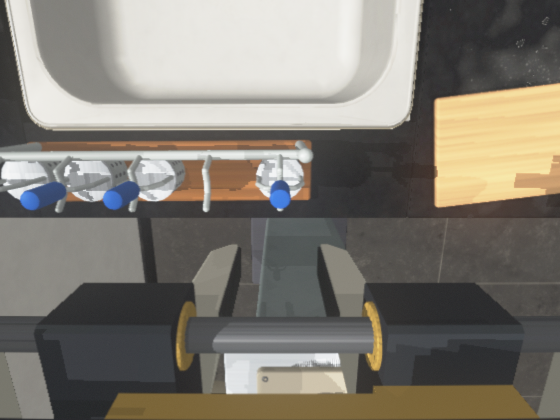

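Request:
carry_out([
  [0.003,0,0.06,0,0,0],
  [0.003,0,0.11,0,0,0],
  [0.003,0,0.143,0,0,0],
  [0.003,0,0.143,0,0,0],
  [0.003,0,0.143,0,0,0],
])

```text
t: 3.32
tool_pos: [0.4235, 0.0717, 0.1373]
orientation: [-3.141, 0.001, -0.003]
force: [-0.4, -0.4, -0.8]
opening: 0.0399
gripper_force: 0.0
```

Request:
carry_out([
  [0,0,0,0,0,0],
  [0,0,0,0,0,0],
  [0,0,0,0,0,0],
  [0,0,0,0,0,0],
  [0,0,-0.012,0,0,0],
  [0,0,-0.025,0,0,0],
  [0,0,-0.025,0,0,0],
  [-0.03,0,-0.025,0,0,0],
  [-0.065,0,-0.025,0,0,0],
  [-0.065,0,-0.06,0,0,0],
  [-0.065,0,-0.1,0,0,0],
  [-0.065,0,-0.1,0,0,0],
], jaw=255, force=20)

```text
t: 4.82
tool_pos: [0.3594, 0.072, 0.239]
orientation: [-3.141, 0.0, -0.01]
force: [0.3, 0.5, -0.8]
opening: 0.0178
gripper_force: 20.0
```

```bash
python3 - <<'E'
from h import *
s=robot.read_state();print(s['tool_pos'],s['opening'],s['gripper_force'],s['force'])
im=robot.read_camera('wrist');save(im,'w2.png')
for p,st in blue(im): print(p,st)
print(board())
E
```

```text
[0.35943609 0.07201584 0.23901731] 0.017839835804708066 19.998793601989746 [ 0.31470469  0.51105809 -0.7702623 ]
[  8.65561224 128.68877551] [  0 117  21  23 392]
[ 82.88942774 128.54801164] [  59  117   50   26 1031]
[278.84965222 278.30283574] [ 259  249   40   59 1869]
(0.93, ((0.4533308148384094, -0.24750559031963348), (0.1360202431678772, 0.2518564760684967), 6.915338039398193))
```

View pics/w2.png

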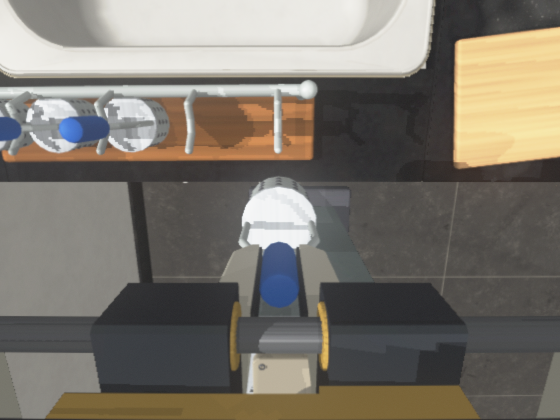

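The first infuser is held, at about (280,270) in the wrist view, and has come off its hook. Next I place it near the right end of the board.

Request:
carry_out([
  [0.017,0.055,0,0,0,0],
  [0.034,0.11,0,0,0,0],
  [0.051,0.165,0,0,0,0],
  [0.068,0.22,0,0,0,0],
  [0.085,0.275,0,0,0,0],
  [0.102,0.33,0,0,0,0],
  [0.124,0.4,0,0,0,0],
  [0.124,0.4015,0,0,0,0],
  [0.124,0.4015,0.05,0,0,0],
  [0.124,0.4015,0.09,0,0,0],
  [0.124,0.4015,0.108,0,0,0],
  [0.124,0.4015,0.108,0,0,0],
])

```text
t: 6.48
tool_pos: [0.4805, -0.3284, 0.126]
orientation: [-3.139, -0.0, 0.004]
force: [-0.4, 0.4, -0.5]
opening: 0.018
gripper_force: 20.0
```

Request:
carry_out([
  [0.002,0,0.004,0,0,0],
  [0.002,0,0.006,0,0,0],
  [0.002,0,0.006,0,0,0],
  [0.002,0,0.006,0,0,0],
])

```text
t: 6.98
tool_pos: [0.4838, -0.3298, 0.1222]
orientation: [3.141, -0.0, 0.001]
force: [0.1, 0.1, -1.1]
opening: 0.0172
gripper_force: 20.0
```

Request:
carry_out([
  [0,0,0.002,0,0,0],
  [0,0,0.003,0,0,0],
  [0,0,0.003,0,0,0],
])

```text
t: 7.35
tool_pos: [0.4837, -0.3298, 0.1192]
orientation: [3.141, -0.0, 0.001]
force: [-1.3, 0.4, 4.9]
opening: 0.0174
gripper_force: 20.0
```

Request:
carry_out([
  [0,0,0,0,0,0],
  [0,0,0,0,0,0],
  [0,0,-0.05,0,0,0],
  [0,0,-0.11,0,0,0],
  [0,0,-0.161,0,0,0],
  [-0.01,-0.06,-0.161,0,0,0],
  [-0.02,-0.12,-0.161,0,0,0],
  [-0.03,-0.18,-0.161,0,0,0],
  [-0.04,-0.24,-0.161,0,0,0],
  [-0.05,-0.3,-0.161,0,0,0],
  [-0.061,-0.36,-0.161,0,0,0],
  [-0.061,-0.42,-0.161,0,0,0],
], jaw=145)

```text
t: 8.85
tool_pos: [0.4218, 0.0921, 0.2799]
orientation: [-3.142, 0.001, -0.002]
force: [0.9, -0.5, 1.5]
opening: 0.0403
gripper_force: 0.0
```

Request:
carry_out([
  [0,-0.06,0,0,0,0],
  [0,-0.123,0,0,0,0],
  [0,-0.123,0,0,0,0],
  [0,-0.123,0.04,0,0,0],
  [0,-0.123,0.04,0,0,0],
  [0,-0.123,0.04,0,0,0],
])

```text
t: 9.6
tool_pos: [0.423, 0.2127, 0.2407]
orientation: [-3.142, 0.002, -0.001]
force: [-0.6, 0.6, 0.4]
opening: 0.0401
gripper_force: 0.0
```

```bash
python3 - <<'E'
from h import *
s=robot.read_state();im=robot.read_camera('wrist')
print(s['tool_pos'],s['orientation'])
for p,st in blue(im): print(np.round(p),np.round(at_z('wrist',p,.152,s),4))
t=robot.read_camera('top');save(cv2.resize(t[190:270,300:420],None,fx=4,fy=4),'b1.png')
print(board())
E
```

```text
[0.4229509  0.21265661 0.24065673] [-3.14157226e+00  2.09327519e-03 -8.37904914e-04]
[ 97. 213.] [0.4219 0.3539 0.152 ]
[187. 213.] [0.4219 0.2841 0.152 ]
[278. 213.] [0.4221 0.2138 0.152 ]
(0.65, ((0.45325177907943726, -0.24750469624996185), (0.13716758787631989, 0.2516520023345947), 7.019927501678467))
```

View pics/b1.png

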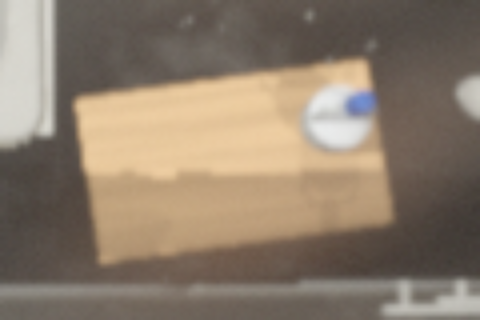

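The first infuser stands upright at the right end of the board, at about (340,115) in the crop. Now the second one.

Request:
carry_out([
  [-0.001,-0.001,0.05,0,0,0],
  [-0.001,-0.001,0.09,0,0,0],
  [-0.001,-0.001,0.104,0,0,0],
  [-0.001,-0.001,0.104,0,0,0],
  [-0.001,-0.001,0.104,0,0,0],
])

```text
t: 10.42
tool_pos: [0.423, 0.2148, 0.1378]
orientation: [-3.14, 0.0, -0.005]
force: [-0.2, 0.2, 0.9]
opening: 0.0397
gripper_force: 0.0
```

Request:
carry_out([
  [0,0,0,0,0,0],
  [0,0,0,0,0,0],
  [0,0,0,0,0,0],
  [0,0,0,0,0,0],
  [0,0,-0.012,0,0,0],
  [0,0,-0.025,0,0,0],
  [0,0,-0.025,0,0,0],
  [-0.03,0,-0.025,0,0,0],
  [-0.065,0,-0.025,0,0,0],
  [-0.065,0,-0.06,0,0,0],
  [-0.065,0,-0.1,0,0,0],
  [-0.065,0,-0.1,0,0,0],
], jaw=255, force=20)

```text
t: 11.92
tool_pos: [0.3585, 0.2152, 0.2393]
orientation: [-3.139, 0.0, -0.01]
force: [-0.4, 1.1, -1.3]
opening: 0.0178
gripper_force: 20.0
```

```bash
python3 - <<'E'
from h import *
s=robot.read_state();im=robot.read_camera('wrist')
for p,st in blue(im): print(np.round(p),st)
print(board())
E
```

```text
[ 87. 128.] [  64  116   49   27 1108]
[184. 127.] [167 116  36  26 728]
[279. 279.] [ 259  250   40   57 1805]
(0.88, ((0.453091025352478, -0.24586980044841766), (0.13664817810058594, 0.25335535407066345), 7.013617038726807))
```

Request:
carry_out([
  [0.0095,0.06,0,0,0,0],
  [0.019,0.12,0,0,0,0],
  [0.029,0.18,0,0,0,0],
  [0.038,0.24,0,0,0,0],
  [0.048,0.3,0,0,0,0],
  [0.057,0.36,0,0,0,0],
  [0.067,0.42,0,0,0,0],
  [0.078,0.48,0,0,0,0],
  [0.078,0.4925,0.02,0,0,0],
  [0.078,0.4925,0.07,0,0,0],
  [0.078,0.4925,0.105,0,0,0],
  [0.078,0.4925,0.105,0,0,0],
])

```text
t: 13.58
tool_pos: [0.4313, -0.2759, 0.1256]
orientation: [-3.136, 0.001, 0.012]
force: [-0.5, -0.2, 0.1]
opening: 0.0174
gripper_force: 20.0
```

Request:
carry_out([
  [0,0,0.006,0,0,0],
  [0,0,0.01,0,0,0],
  [0,0,0.013,0,0,0],
  [0,0,0.014,0,0,0],
  [0,0,0.014,0,0,0],
])

```text
t: 14.2
tool_pos: [0.4354, -0.279, 0.1187]
orientation: [3.14, -0.0, 0.003]
force: [-1.3, 0.3, 6.2]
opening: 0.0175
gripper_force: 20.0
```

Request:
carry_out([
  [0,0,0,0,0,0],
  [0,0,0,0,0,0],
  [0,0,-0.05,0,0,0],
  [0,0,-0.11,0,0,0],
  [0,0,-0.161,0,0,0],
  [-0.014,-0.06,-0.161,0,0,0],
  [-0.014,-0.12,-0.161,0,0,0],
  [-0.014,-0.18,-0.161,0,0,0],
  [-0.014,-0.24,-0.161,0,0,0],
  [-0.014,-0.3,-0.161,0,0,0],
  [-0.014,-0.36,-0.161,0,0,0],
  [-0.014,-0.42,-0.161,0,0,0],
], jaw=145)

```text
t: 15.7
tool_pos: [0.4203, 0.1438, 0.2779]
orientation: [-3.141, 0.0, -0.002]
force: [1.9, 0.0, 0.6]
opening: 0.0396
gripper_force: 0.0
```

Request:
carry_out([
  [0,-0.06,0,0,0,0],
  [0,-0.12,0,0,0,0],
  [0,-0.142,0,0,0,0],
  [0,-0.142,0.04,0,0,0],
  [0,-0.142,0.04,0,0,0],
  [0,-0.142,0.04,0,0,0],
])

```text
t: 16.45
tool_pos: [0.4208, 0.2837, 0.2386]
orientation: [-3.141, 0.001, -0.001]
force: [-0.7, -0.2, 0.4]
opening: 0.0402
gripper_force: 0.0
```

```bash
python3 - <<'E'
from h import *
s=robot.read_state();im=robot.read_camera('wrist')
print(s['tool_pos'],s['orientation'])
for p,st in blue(im): print(np.round(p),np.round(at_z('wrist',p,.152,s),4))
print(board())
for p,st in blue(robot.read_camera('top')): print(np.round(p),np.round(at_z('top',p,.14,s),4))
E
```

```text
[0.42077837 0.28370794 0.23859919] [-3.14143763e+00  8.20388882e-04 -5.44909991e-04]
[187. 211.] [0.4216 0.3543 0.152 ]
[280. 211.] [0.4216 0.2838 0.152 ]
(0.94, ((0.45405659079551697, -0.2473497837781906), (0.14047303795814514, 0.25620952248573303), 6.390082836151123))
```

Request:
carry_out([
  [0.001,0,0.05,0,0,0],
  [0.001,0,0.09,0,0,0],
  [0.001,0,0.102,0,0,0],
  [0.001,0,0.102,0,0,0],
  [0.001,0,0.102,0,0,0],
])

```text
t: 17.27
tool_pos: [0.4229, 0.2846, 0.138]
orientation: [-3.14, 0.0, -0.005]
force: [-0.0, -0.3, 0.8]
opening: 0.0405
gripper_force: 0.0
```

Request:
carry_out([
  [0,0,0,0,0,0],
  [0,0,0,0,0,0],
  [0,0,0,0,0,0],
  [0,0,0,0,0,0],
  [0,0,-0.012,0,0,0],
  [0,0,-0.025,0,0,0],
  [0,0,-0.025,0,0,0],
  [-0.03,0,-0.025,0,0,0],
  [-0.065,0,-0.025,0,0,0],
  [-0.065,0,-0.06,0,0,0],
  [-0.065,0,-0.1,0,0,0],
  [-0.065,0,-0.1,0,0,0],
], jaw=255, force=20)

```text
t: 18.77
tool_pos: [0.3584, 0.285, 0.2395]
orientation: [-3.138, -0.0, -0.01]
force: [0.4, 0.0, -0.5]
opening: 0.0173
gripper_force: 20.0
```

```bash
python3 - <<'E'
from h import *
s=robot.read_state();im=robot.read_camera('wrist')
for p,st in blue(im): print(np.round(p),st)
print(board())
t=robot.read_camera('top');save(cv2.resize(t[190:270,300:420],None,fx=4,fy=4),'b2.png')
E
```

```text
[183. 128.] [166 116  37  27 755]
[279. 276.] [ 259  243   40   65 2049]
(0.71, ((0.45318618416786194, -0.24791362881660461), (0.13688668608665466, 0.2532692551612854), 6.5493645668029785))
```

View pics/b2.png

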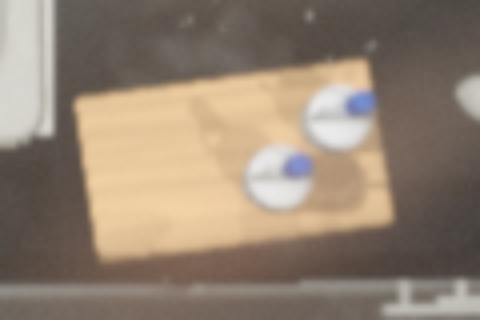

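Two infusers stand upright, at (340,115) and (280,175), and the board has not moved. The third is held.

Request:
carry_out([
  [0.013,0.06,0,0,0,0],
  [0.026,0.12,0,0,0,0],
  [0.04,0.18,0,0,0,0],
  [0.053,0.24,0,0,0,0],
  [0.067,0.3,0,0,0,0],
  [0.08,0.36,0,0,0,0],
  [0.093,0.42,0,0,0,0],
  [0.107,0.48,0,0,0,0],
  [0.112,0.502,0.02,0,0,0],
  [0.112,0.502,0.07,0,0,0],
  [0.112,0.502,0.105,0,0,0],
  [0.112,0.502,0.105,0,0,0],
])

```text
t: 20.48
tool_pos: [0.4652, -0.2164, 0.1258]
orientation: [-3.137, 0.001, 0.013]
force: [-0.2, -0.1, -0.3]
opening: 0.0176
gripper_force: 20.0
```

Request:
carry_out([
  [0,0,0.006,0,0,0],
  [0,0,0.01,0,0,0],
  [0,0,0.013,0,0,0],
  [0,0,0.014,0,0,0],
  [0,0,0.014,0,0,0],
])

```text
t: 21.1
tool_pos: [0.471, -0.2195, 0.1206]
orientation: [3.138, 0.0, 0.009]
force: [-0.7, -0.2, 11.7]
opening: 0.0174
gripper_force: 20.0
```

Request:
carry_out([
  [0,0,-0.002,0,0,0],
  [0,0,-0.002,0,0,0],
  [0,0,-0.05,0,0,0],
  [0,0,-0.11,0,0,0],
  [0,0,-0.161,0,0,0],
  [-0.014,-0.06,-0.161,0,0,0],
  [-0.025,-0.12,-0.161,0,0,0],
  [-0.035,-0.18,-0.161,0,0,0],
  [-0.049,-0.24,-0.161,0,0,0],
  [-0.049,-0.3,-0.161,0,0,0],
  [-0.049,-0.36,-0.161,0,0,0],
  [-0.049,-0.42,-0.161,0,0,0],
], jaw=145)

```text
t: 22.6
tool_pos: [0.4192, 0.2039, 0.2778]
orientation: [-3.141, 0.0, -0.001]
force: [1.1, 0.5, 0.0]
opening: 0.0404
gripper_force: 0.0
```

Request:
carry_out([
  [0,-0.06,0,0,0,0],
  [0,-0.12,0,0,0,0],
  [0,-0.153,0,0,0,0],
  [0,-0.153,0.04,0,0,0],
  [0,-0.153,0.04,0,0,0],
  [0,-0.153,0.04,0,0,0],
])

```text
t: 23.35
tool_pos: [0.4198, 0.3546, 0.2386]
orientation: [-3.141, 0.001, -0.0]
force: [-1.2, 0.2, 0.8]
opening: 0.0399
gripper_force: 0.0
```

```bash
python3 - <<'E'
from h import *
s=robot.read_state();im=robot.read_camera('wrist')
print(s['tool_pos'],s['orientation'])
for p,st in blue(im): print(np.round(p),np.round(at_z('wrist',p,.152,s),4))
print(board())
E
```

```text
[0.41978053 0.35462775 0.23859377] [-3.14145311e+00  8.49849769e-04 -4.68602947e-04]
[281. 210.] [0.4213 0.3539 0.152 ]
(0.6, ((0.4532948136329651, -0.24694514274597168), (0.13647593557834625, 0.25083932280540466), 6.855586051940918))
```

Request:
carry_out([
  [0.002,0,0.05,0,0,0],
  [0.002,0,0.09,0,0,0],
  [0.002,0,0.102,0,0,0],
  [0.002,0,0.102,0,0,0],
  [0.002,0,0.102,0,0,0],
])

```text
t: 24.12
tool_pos: [0.4229, 0.3557, 0.1382]
orientation: [-3.139, 0.0, -0.005]
force: [0.2, 0.1, -0.5]
opening: 0.0404
gripper_force: 0.0
```

Request:
carry_out([
  [0,0,0,0,0,0],
  [0,0,0,0,0,0],
  [0,0,0,0,0,0],
  [0,0,0,0,0,0],
  [0,0,-0.012,0,0,0],
  [0,0,-0.025,0,0,0],
  [0,0,-0.025,0,0,0],
  [-0.03,0,-0.025,0,0,0],
  [-0.065,0,-0.025,0,0,0],
  [-0.065,0,-0.06,0,0,0],
  [-0.065,0,-0.1,0,0,0],
  [-0.065,0,-0.1,0,0,0],
], jaw=255, force=20)

```text
t: 25.62
tool_pos: [0.3583, 0.3563, 0.2397]
orientation: [-3.137, -0.0, -0.009]
force: [0.4, -0.3, -0.9]
opening: 0.0178
gripper_force: 20.0
```

```bash
python3 - <<'E'
from h import *
s=robot.read_state();im=robot.read_camera('wrist')
for p,st in blue(im): print(np.round(p),st)
print(board())
t=robot.read_camera('top');save(cv2.resize(t[190:270,300:420],None,fx=4,fy=4),'b3.png')
E
```

```text
[279. 277.] [ 259  244   40   65 2054]
(0.95, ((0.453331857919693, -0.24721691012382507), (0.13647878170013428, 0.25012728571891785), 7.019457817077637))
```

View pics/b3.png

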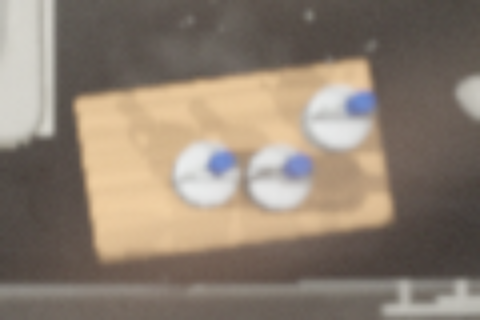

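```bash
python3 - <<'E'
from h import *
for u,v in((340,117),(280,178),(206,174)): print(at_z('top',[300+u/4,190+v/4],.061))
for u,v in((361,103),(298,165),(221,162)): print(at_z('top',[300+u/4,190+v/4],.145))
s=robot.read_camera('scene');save(cv2.resize(s[210:320,170:290],None,fx=5,fy=5),'s1.png')
E
```

```text
[ 0.48143275 -0.32897409  0.061     ]
[ 0.43200391 -0.27792326  0.061     ]
[ 0.43596753 -0.21779482  0.061     ]
[ 0.48098691 -0.32844127  0.145     ]
[ 0.43333653 -0.27759533  0.145     ]
[ 0.43634714 -0.21826271  0.145     ]
```

View pics/s1.png

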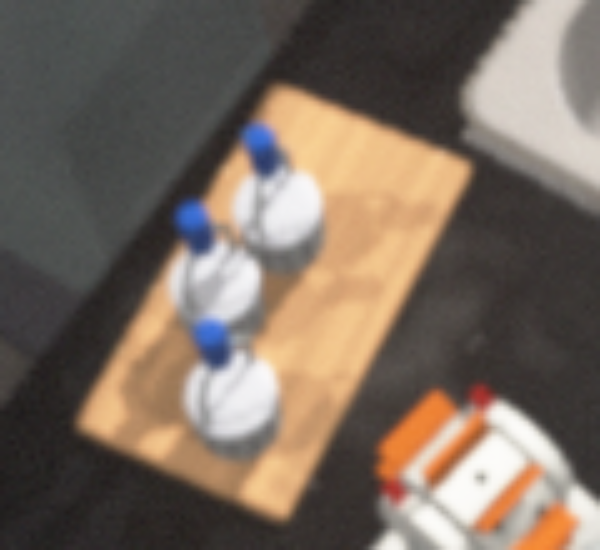

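All three are upright. The third stands about 34 mm nearer the robot than I meant, which is harmless. The wheel window shows one dot, at about (480,478). The fourth goes to (0.475, -0.164).

Request:
carry_out([
  [0.0135,0.06,0,0,0,0],
  [0.027,0.12,0,0,0,0],
  [0.0405,0.18,0,0,0,0],
  [0.054,0.24,0,0,0,0],
  [0.0675,0.3,0,0,0,0],
  [0.081,0.36,0,0,0,0],
  [0.0945,0.42,0,0,0,0],
  [0.108,0.48,0,0,0,0],
  [0.117,0.52,0,0,0,0],
  [0.117,0.52,0.05,0,0,0],
  [0.117,0.52,0.1,0,0,0],
  [0.117,0.52,0.1,0,0,0],
])

```text
t: 27.38
tool_pos: [0.4694, -0.1634, 0.1301]
orientation: [-3.137, 0.001, 0.016]
force: [-0.2, -0.2, 0.2]
opening: 0.0173
gripper_force: 20.0
```

Request:
carry_out([
  [0,0,0.006,0,0,0],
  [0,0,0.011,0,0,0],
  [0,0,0.015,0,0,0],
  [0,0,0.018,0,0,0],
  [0,0,0.018,0,0,0],
  [0,0,0.018,0,0,0],
])

```text
t: 28.12
tool_pos: [0.4748, -0.1657, 0.1194]
orientation: [3.14, -0.0, 0.005]
force: [0.0, 0.3, 5.5]
opening: 0.0176
gripper_force: 20.0
```

Request:
carry_out([
  [0,0,0,0,0,0],
  [0,0,0,0,0,0],
  [0,0,0,0,0,0],
  [0,0,-0.03,0,0,0],
  [0,0,-0.06,0,0,0],
  [0,0,-0.12,0,0,0],
  [0,0,-0.18,0,0,0],
  [0,0,-0.18,0,0,0],
  [0,0.06,-0.18,0,0,0],
  [0,0.12,-0.18,0,0,0],
  [0,0.155,-0.18,0,0,0],
  [0,0.155,-0.18,0,0,0],
], jaw=145)

```text
t: 29.62
tool_pos: [0.4724, -0.322, 0.2955]
orientation: [-3.14, 0.005, 0.004]
force: [-0.2, 0.8, -0.5]
opening: 0.0399
gripper_force: 0.0
```

```bash
python3 - <<'E'
from h import *
s=robot.read_state();im=robot.read_camera('wrist');save(im,'w3.png');print(s['tool_pos'],s['orientation'])
h=cv2.cvtColor(im,cv2.COLOR_RGB2HSV)
for nm,m in(('or',cv2.inRange(h,(5,170,120),(18,255,255))),('red',cv2.inRange(h,(0,170,90),(3,255,255))|cv2.inRange(h,(174,170,90),(180,255,255)))):
    n,l,st,ce=cv2.connectedComponentsWithStats(m)
    for i in range(1,n):
        if st[i][4]>25:print(nm,np.round(ce[i],1),st[i])
for z in (.11,.138,.165): print(z,np.round(proj('wrist',[.594,-.318,z],s)))
E
```

```text
[ 0.47242978 -0.32203205  0.29547187] [-3.14004253  0.00532311  0.00395765]
or [269.2  44.3] [ 243   25   53   40 1532]
red [230.9   8.5] [225   3  13  12 124]
red [312.2  23. ] [307  17  11  13 111]
0.11 [[275.  58.]]
0.138 [[275.  53.]]
0.165 [[274.  48.]]
```

View pics/w3.png

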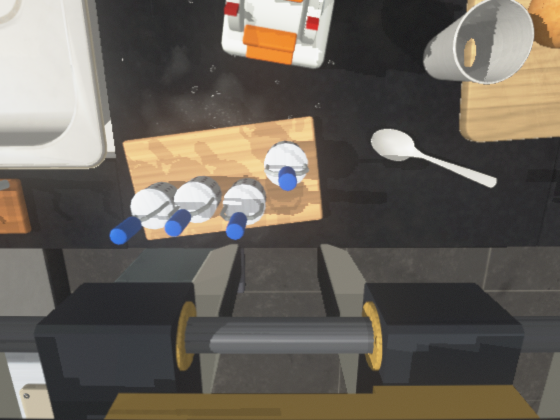

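```bash
python3 - <<'E'
from h import *
s=robot.read_state();im=robot.read_camera('wrist')
for p,st in blue(im): print(np.round(p),np.round(at_z('wrist',p,.135,s),4))
b=board();print(b,b[1] and np.round(cv2.boxPoints(b[1]),3))
for o in robot.outline_of('wrist','infuser1'): ys,xs=np.where(o['pixels']);print(o['conf'],o['pixel'],xs.min(),xs.max(),ys.min(),ys.max())
o=robot.outline_of('wrist','serving_board')
t=robot.read_camera('scene');T=robot.read_camera('top')
save(np.hstack([cv2.resize(im[90:260,90:340],(600,408)) ]),'x1.png')
a=cv2.resize(t[210:330,170:290],(400,400));bb=cv2.resize(T[190:270,300:420],(400,267));bb=np.vstack([bb,np.zeros((133,400,3),np.uint8)]);save(np.hstack([a,bb]),'x2.png')
E
```

```text
[288. 180.] [ 0.4818 -0.3285  0.135 ]
[175. 227.] [ 0.4344 -0.215   0.135 ]
[236. 229.] [ 0.4318 -0.2762  0.135 ]
[126. 231.] [ 0.43   -0.1648  0.135 ]
(0.67, ((0.4547325074672699, -0.24749362468719482), (0.13966181874275208, 0.2560707926750183), 6.870058536529541)) [[ 0.37  -0.129]
 [ 0.401 -0.383]
 [ 0.539 -0.366]
 [ 0.509 -0.112]]
0.87 [147.7, 209.9] 111 177 182 244
0.64 [195.6, 205.5] 166 221 176 236
0.62 [242.9, 206.0] 221 266 178 239
0.58 [290.3, 165.6] 264 309 140 191
```

View pics/x2.png

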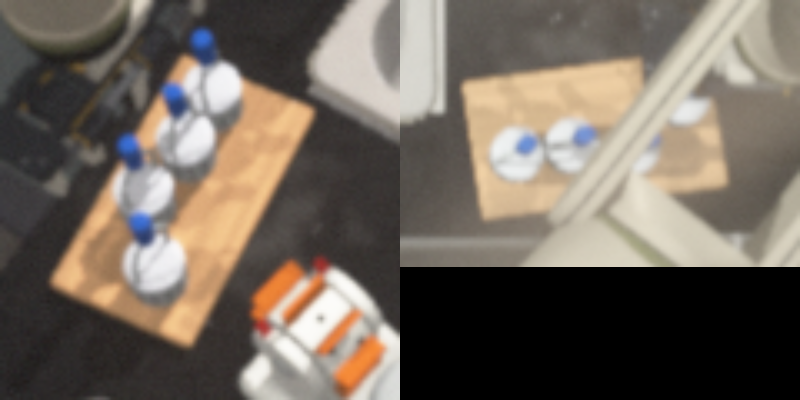

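All four stand upright on the board, about (.482,-.329), (.432,-.277), (.435,-.216) and (.430,-.165), all well inside its edges. The stand is empty. The wheel window shows one dot. I go above the wheel with shut fingers.

Request:
carry_out([
  [0.04,0,0,0,0,8],
  [0.07,0,0,0,0,10],
  [0.07,0,0,0,0,10],
  [0.07,0,0,0,0,10],
  [0.07,0,0,0,0,10],
], jaw=255)

```text
t: 30.65
tool_pos: [0.5429, -0.3202, 0.2981]
orientation: [3.129, -0.274, 0.0]
force: [0.6, 0.8, 0.5]
opening: 0.0008
gripper_force: 0.0
```

```bash
python3 - <<'E'
from h import *
s=robot.read_state();im=robot.read_camera('wrist');print(s['tool_pos'],s['orientation'])
h=cv2.cvtColor(im,cv2.COLOR_RGB2HSV)
for nm,m in(('or',cv2.inRange(h,(5,170,120),(18,255,255))),('red',cv2.inRange(h,(0,170,90),(3,255,255))|cv2.inRange(h,(174,170,90),(180,255,255)))):
    n,l,st,ce=cv2.connectedComponentsWithStats(m)
    for i in range(1,n):
        if st[i][4]>25:
            print(nm,np.round(ce[i],1),st[i],np.round(at_z('wrist',ce[i],.14,s),3))
            if nm=='or':
                ys,xs=np.where(l==i);print(cv2.boxPoints(cv2.minAreaRect(np.c_[xs,ys].astype(np.float32))).round())
save(cv2.resize(im[0:260,120:440],(738,600)),'w4.png')
E
```

```text
[ 0.54292201 -0.32019295  0.29807222] [ 3.12926852e+00 -2.73895403e-01  4.79269468e-04]
or [258.4  22.9] [ 233   13   51   21 1023] [ 0.69  -0.328  0.14 ]
[[233.  33.]
 [233.  13.]
 [283.  13.]
 [283.  33.]]
or [257.2  44.6] [230  36  54  18 931] [ 0.673 -0.323  0.14 ]
[[230.  36.]
 [283.  36.]
 [283.  53.]
 [230.  53.]]
or [257.6  92. ] [231  89  54   7 298] [ 0.635 -0.316  0.14 ]
[[231.  90.]
 [284.  88.]
 [284.  94.]
 [231.  96.]]
or [260.2 125.6] [236 116  49  21 956] [ 0.606 -0.313  0.14 ]
[[236. 116.]
 [284. 116.]
 [284. 136.]
 [236. 136.]]
red [297.9 108.7] [294 105   8   7  43] [ 0.615 -0.35   0.14 ]
```

View pics/w4.png

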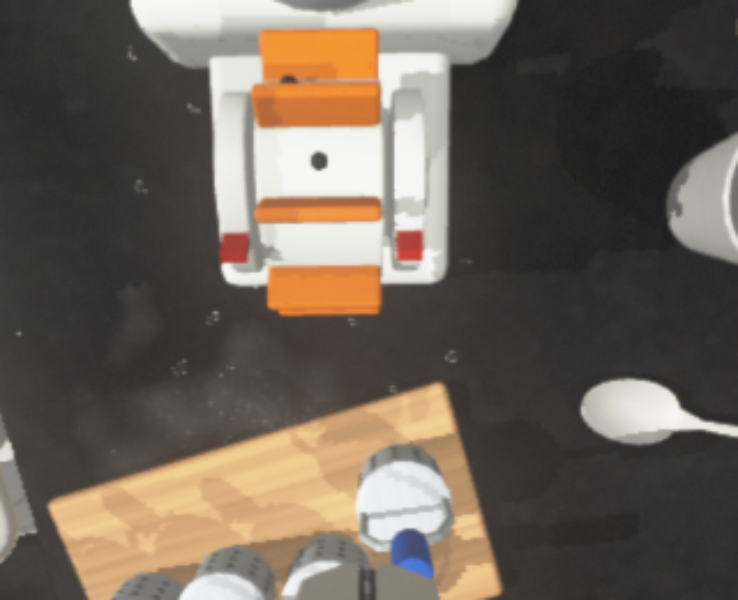

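```bash
python3 - <<'E'
from h import *
s=robot.read_state();s['orientation']=np.array(s['orientation']);R=Ro.from_rotvec(s['orientation'])
print(R.as_matrix().round(3))
ex=np.array([np.cos(np.radians(10)),-np.sin(np.radians(10)),0])
a=at_z('wrist',[257.8,92],.165,s)+ex*.0148; b=at_z('wrist',[260,134],.1385,s)+ex*.0494
red=[at_z('wrist',p,.139,s) for p in([298,108.7],[222,107])]
c=sum(red)/2;print('axle',a,b,'red mid',c,'ctr if r36@52',c+ex*.0222, 'red dir',np.degrees(np.arctan2(*(red[1]-red[0])[:2])))
ax=(a+b)/2
for nm,A in(('a',a),('b',b)):
    t=A-ex*.0495;t[2]=.16;print(nm,'TCP target',t.round(4),'tool delta',R.inv().apply(t-s['tool_pos']).round(4))
E
```

```text
[[ 0.985 -0.174  0.   ]
 [-0.174 -0.985 -0.   ]
 [ 0.     0.    -1.   ]]
axle [ 0.64838669 -0.32055286  0.165     ] [ 0.64706165 -0.32016947  0.1385    ] red mid [ 0.62132609 -0.31601171  0.139     ] ctr if r36@52 [ 0.64318882 -0.3198667   0.139     ] red dir 11.230424870064143
a TCP target [ 0.5996 -0.312   0.16  ] tool delta [ 0.0544 -0.0181  0.1381]
b TCP target [ 0.5983 -0.3116  0.16  ] tool delta [ 0.053  -0.0182  0.1381]
```

The window between the red pointers is blank, so the wheel is at 0, and the one-dot flat is the next one up. I need 4 pushes. First push now.

Request:
carry_out([
  [0.027,-0.009,0.03,0,0,0],
  [0.053,-0.018,0.07,0,0,0],
  [0.053,-0.018,0.125,0,0,0],
  [0.053,-0.018,0.14,0,0,0],
  [0.053,-0.018,0.155,0,0,0],
  [0.053,-0.018,0.167,0,0,0],
  [0.053,-0.018,0.179,0,0,0],
  [0.053,-0.018,0.19,0,0,0],
  [0.053,-0.018,0.19,0,0,0],
  [0.053,-0.018,0.19,0,0,0],
])

```text
t: 31.95
tool_pos: [0.5948, -0.3122, 0.1098]
orientation: [-3.129, 0.276, 0.012]
force: [-28.2, 6.5, 18.3]
opening: 0.0007
gripper_force: 14.9
```

Request:
carry_out([
  [-0.015,0,0,0,0,0],
  [-0.035,0,0,0,0,0],
  [-0.035,0,0,0,0,0],
  [-0.035,0,-0.06,0,0,0],
  [-0.035,0,-0.09,0,0,0],
  [-0.053,0,-0.14,0,0,0],
  [-0.053,0,-0.19,0,0,0],
  [-0.053,0,-0.19,0,0,0],
  [-0.053,0,-0.19,0,0,0],
])

```text
t: 33.08
tool_pos: [0.5473, -0.3027, 0.2981]
orientation: [3.129, -0.274, 0.002]
force: [0.1, 0.4, 0.0]
opening: 0.0005
gripper_force: 0.0
```

```bash
python3 - <<'E'
from h import *
s=robot.read_state();print(s['tool_pos'],s['orientation'])
im=robot.read_camera('wrist');save(cv2.resize(im[0:260,120:440],(738,600)),'w5.png')
E
```

```text
[ 0.54731635 -0.30265179  0.29812225] [ 3.12902097e+00 -2.73835045e-01  2.27844346e-03]
```

View pics/w5.png

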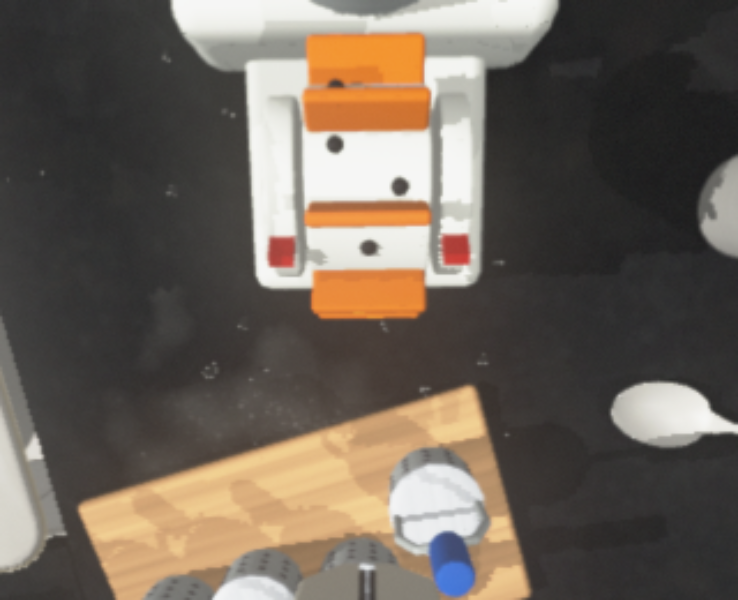

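The window now shows one dot, at (368,247). I repeat with the finger 4 mm further out and count the dots by script.

Request:
carry_out([
  [0.049,0,0.04,0,0,0],
  [0.049,0,0.09,0,0,0],
  [0.049,0,0.13,0,0,0],
  [0.049,0,0.145,0,0,0],
  [0.049,0,0.157,0,0,0],
  [0.049,0,0.169,0,0,0],
  [0.049,0,0.18,0,0,0],
  [0.049,0,0.19,0,0,0],
  [0.049,0,0.19,0,0,0],
])

```text
t: 34.25
tool_pos: [0.5923, -0.311, 0.1068]
orientation: [-3.129, 0.275, 0.008]
force: [-13.1, 0.8, 2.7]
opening: 0.0003
gripper_force: 6.3
```

Request:
carry_out([
  [-0.015,0,0,0,0,0],
  [-0.035,0,0,0,0,0],
  [-0.035,0,0,0,0,0],
  [-0.035,0,-0.06,0,0,0],
  [-0.035,0,-0.09,0,0,0],
  [-0.049,0,-0.14,0,0,0],
  [-0.049,0,-0.19,0,0,0],
  [-0.049,0,-0.19,0,0,0],
  [-0.049,0,-0.19,0,0,0],
])

```text
t: 35.38
tool_pos: [0.5473, -0.3025, 0.2978]
orientation: [3.129, -0.274, 0.002]
force: [0.1, -0.6, 0.3]
opening: 0.0009
gripper_force: 0.0
```

```bash
cat > d.py <<'E'
from h import *
s=robot.read_state();print(s['tool_pos'])
im=robot.read_camera('wrist');g=cv2.cvtColor(im[93:118,252:306],cv2.COLOR_RGB2GRAY)
n,l,st,ce=cv2.connectedComponentsWithStats((g<90).astype(np.uint8))
print([(np.round(ce[i]+[252,93]),st[i][4]) for i in range(1,n) if st[i][4]>3])
import sys;save(cv2.resize(im[0:260,120:440],(738,600)),sys.argv[1])
E
python3 d.py w6.png
python3 - <<'E'
import cv2,sys
im=cv2.imread('pics/w5.png');g=cv2.cvtColor(im,6);g=g[215:272,305:430];n,l,st,ce=cv2.connectedComponentsWithStats((g<90).astype('uint8'));print('ref w5',[(ce[i]+[305,215],st[i][4]) for i in range(1,n)])
E
```

```text
[ 0.54732215 -0.30253497  0.29776753]
[(array([266., 100.]), np.int32(14)), (array([293., 114.]), np.int32(16))]
ref w5 [(array([369.01041667, 247.48958333]), np.int32(96))]
```

Request:
carry_out([
  [0.049,0,0.04,0,0,0],
  [0.049,0,0.09,0,0,0],
  [0.049,0,0.13,0,0,0],
  [0.049,0,0.145,0,0,0],
  [0.049,0,0.157,0,0,0],
  [0.049,0,0.169,0,0,0],
  [0.049,0,0.18,0,0,0],
  [0.049,0,0.19,0,0,0],
  [0.049,0,0.19,0,0,0],
])

```text
t: 36.55
tool_pos: [0.5923, -0.311, 0.1068]
orientation: [-3.129, 0.275, 0.008]
force: [-13.1, 0.5, 3.0]
opening: 0.0001
gripper_force: 6.3
```

Request:
carry_out([
  [-0.015,0,0,0,0,0],
  [-0.035,0,0,0,0,0],
  [-0.035,0,0,0,0,0],
  [-0.035,0,-0.06,0,0,0],
  [-0.035,0,-0.09,0,0,0],
  [-0.049,0,-0.14,0,0,0],
  [-0.049,0,-0.19,0,0,0],
  [-0.049,0,-0.19,0,0,0],
  [-0.049,0,-0.19,0,0,0],
])

```text
t: 37.67
tool_pos: [0.5473, -0.3025, 0.2977]
orientation: [3.129, -0.274, 0.002]
force: [-0.2, -0.4, -0.8]
opening: 0.0005
gripper_force: 0.0
```

```bash
python3 d.py w7.png
```

```text
[ 0.5472736  -0.30253859  0.29773866]
[(array([266., 100.]), np.int32(16)), (array([280., 107.]), np.int32(21)), (array([293., 113.]), np.int32(17))]
```

Request:
carry_out([
  [0.049,0,0.04,0,0,0],
  [0.049,0,0.09,0,0,0],
  [0.049,0,0.13,0,0,0],
  [0.049,0,0.145,0,0,0],
  [0.049,0,0.157,0,0,0],
  [0.049,0,0.169,0,0,0],
  [0.049,0,0.18,0,0,0],
  [0.049,0,0.19,0,0,0],
  [0.049,0,0.19,0,0,0],
])

```text
t: 38.85
tool_pos: [0.5923, -0.311, 0.1068]
orientation: [-3.129, 0.275, 0.008]
force: [-13.3, 0.5, 3.1]
opening: -0.0
gripper_force: 6.4
```

Request:
carry_out([
  [-0.015,0,0,0,0,0],
  [-0.035,0,0,0,0,0],
  [-0.035,0,0,0,0,0],
  [-0.035,0,-0.06,0,0,0],
  [-0.035,0,-0.09,0,0,0],
  [-0.049,0,-0.14,0,0,0],
  [-0.049,0,-0.19,0,0,0],
  [-0.049,0,-0.19,0,0,0],
  [-0.049,0,-0.19,0,0,0],
])

```text
t: 39.98
tool_pos: [0.5473, -0.3025, 0.2977]
orientation: [3.129, -0.274, 0.002]
force: [0.4, 0.1, -0.2]
opening: 0.0004
gripper_force: 0.0
```

```bash
python3 d.py w8.png
```

```text
[ 0.54728086 -0.30253019  0.2977177 ]
[(array([266., 100.]), np.int32(16)), (array([293., 100.]), np.int32(13)), (array([267., 114.]), np.int32(18)), (array([293., 113.]), np.int32(17))]
```

View pics/w8.png

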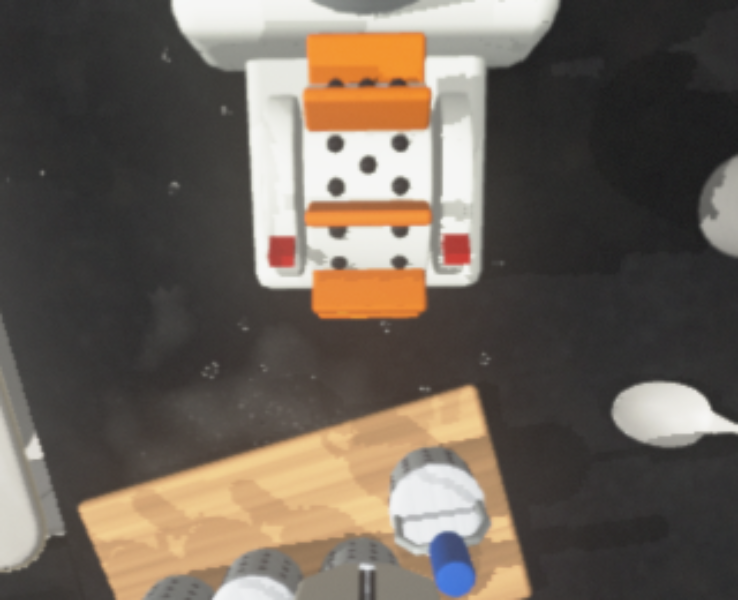

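```bash
python3 -c "
from plant import robot;print(robot.close_job())"
```

```text
the job is handed in; nothing more can be done
None
```

All four tea infusers are off the stand and upright on the serving board, the portion wheel shows 4, the mug and tumbler were not touched, and the job is handed in.

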